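# Hang-plate over the hidden rail of a wall-clock case

### The arm

A 6-joint arm with a two-finger parallel gripper is mounted at the origin on the work surface. World frame = base frame: x ahead of the robot, y to its left, z up, the work surface at z = 0. Lengths are in m, angles in rad, forces in N, time in s.
With the tool pointing down it reaches from about 0.25 to 0.775 m from the base axis. Payload 4 kg.
Tool frame: the origin (TCP) lies at the centre of the arm's flange, where the gripper is bolted on; the fingertips stand 199 mm ahead of it and the grasp point (between the pads) lies 180 mm ahead of it (robot.tcp_to_tips is the z of the fingertips in the tool frame, in m); z points along the fingers, y is the line along which they close (so a half turn about z gives the same grasp; the last joint's range is limited). The gripper opens to 94 mm and grips with 3 to 60 N. Pads are 16 mm wide; open, the fingers measure 119 mm over their backs; the gripper's body (75 mm by 177 mm) begins 78 mm behind the grasp point.
Start: joints at [-0.103, 0.087, 1.371, -0, 1.684, -0.103], TCP at [0.55, -0, 0.405] pointing down, gripper open.
Joint ranges: [-3.1, 3.1], [-0.76, 2.03], [0.27, 2.55], [-1.08, 4.22], [0.17, 2.65], [-2.57, 2.57]. Speed limits (rad/s): [2.79, 2.79, 3.14, 3.14, 3.14, 3.14].

### API

Orientations are given as [roll, pitch, yaw] about the fixed x, y, z axes, in that order (R = Rz(yaw) Ry(pitch) Rx(roll)).
In Python, from bench import robot gives the robot as it stands.
- The arm moves only by the tool play_rows, never from a script. Its arguments are lists of equal length, an entry for each row: "translation": the shift along the tool's x, y, z scaled (see below), a list of three; "twist": the turn, a rotation vector about the tool's x, y, z scaled (see below), a list of three; "gripper": the opening, from -1 (shut) to 1 (fully open). A call has 1 to 8 rows; each row shifts and turns the commanded pose from where the row before left it, along the tool's axes as they then stand; what a row does not reach is not made up. The controller multiplies each number of a shift by 0.04 m and each number of a turn by 0.1 rad. A row lasts 1/10 s, in which the tool goes at most 50 mm and 8.59 degrees, less where a joint would pass 70% of its speed; a pose out of reach is approached as far as the arm can. A call with a number of a shift or a turn outside -1 to 1 is refused whole. A call with a gripper value outside its range is refused whole. The fingers move at their own pace and stop on an object; the grip force is fixed at half the most. Time passes only in rows, so rows that do not move let the fingers close. It gives the time, the measured TCP pose, the force, the opening and the grip force at its end, in the units of the state.
- robot.get_obs(): the state, without advancing time (a new reading comes with each control period).
- robot.snapshot(name): name is "scene" or "side" or "wrist"; returns the picture (420x560x3 uint8, red, green, blue); there is no depth.
- robot.camera_model(name): a dict with "camera_matrix" (3x3 intrinsics, pixels), "k1" (the pictures are not rectified: a ray, as slopes to the right and down, at radius r is drawn at 1 + k1 r^2 times it, then the intrinsics apply), "rvec" (rotation vector, rad) and "tvec" (3), from world to camera coordinates, as OpenCV has them. Camera axes: x right, y down, z forward; pixel columns grow to the right and rows downward; lengths in m; the calibration is good to about 2 mm. A picture is of the moment at which its call begins: read the wrist's pose just before it. camera_model takes no time and is no camera call; for the wrist camera it gives the pose at the moment of the call.
- robot.close_job(): hands the job in; it is judged then, once.
Trained networks look in the newest picture that a camera, given by its name, has taken for a name from the list of things; names that differ only in an ending like _2 or _b are one class to them, and where a whole thing is asked for, a point or a joint stands for the part that bears it (a point fixed in the world has none). Each returns a list of dicts, best first, with "score" (0 to 1); they miss things now and then, are a little off and sometimes report something else, mostly with a low value. They report only what shows in the picture. A call takes as long as a camera call. They do not tell look-alikes from the thing itself.
- robot.recognise(name, camera): "centre" ([x, y, z] in m, in world coordinates, good to about 4 mm: the middle of the surface that is visible of it).
- robot.spot_point(name, camera): "centre" ([x, y, z] in m, in world coordinates, good to about 4 mm: a listed point, or the origin of a listed thing).
The state is a dict: "time": time; "joint_positions": joint angles; "qvel": joint speeds; "joint_torque": joint torques, N m; "tool_pos": TCP position; "ee_rot": TCP orientation; "wrist_force": force on the tool from outside, world axes, zero at the start; "wrist_torque": the same for the moment, N m; "width": finger opening in m; "finger_force": force on a finger pad.
Only numpy, scipy, OpenCV 4.12 (cv2) and the standard library are available. Lean on these libraries where they do the work, as an engineer would, in place of code of your own. Each camera call takes 0.05 s, during which the arm holds its last target. There are 200 camera calls.

### The job

The wall-clock case lies on its face, and somewhere behind its thin hardboard back a wooden cross rail is hidden. Feel for it by pressing your way along the back with the fingertips until you are on the place that does not give, never pressing harder than about 20 N or the board cracks. Then take the steel keyhole hanger from the parts tray, lay it flat on the back along that rail, centred over it and on the middle of the case's width, bed it there with a firm push of about 10 N from above, let go, and leave everything else where it is.

Things in the scene. Friction and masses are not known exactly. Their poses are not given: they have to be found in the camera images.
- panel: Brown hardboard back, 144 (x) by 280 mm (y), of a wooden wall-clock case lying face down, fixed. Origin: middle of its upper face, 88 mm above the bench; z up, y along the case. Behind it runs a hidden wooden rail, 28 mm wide, parallel to x over the whole width; its middle line lies anywhere from y = -60 to +60 mm (felt, not seen). The frame around the back stands 4 mm higher.
- back_end_a (a point): Point on the back's upper face on its middle line, at y = -110 mm. Stiffness under a 20 mm fingertip: over the rail the back gives only about 0.1 mm per N; once the fingertip is wholly off the rail it gives the more the farther it is from the rail and from the end of the back: about 0.3 mm per N some 10 mm clear of the rail, 0.3 to 1.2 mm per N mid-way. It springs back.
- back_end_b (a point): The like point at y = +110 mm. The give rises alike on both sides of the rail and does not depend on x; near the two ends of the back (about 20 mm from the frame) it falls again, as the back is held there.
- case: The whole dark wooden case, 236 x 396 mm over its front moulding on the bench, 92 mm high to the top of the frame round the back (frame 28 mm wide along the sides, 40 mm at the ends). Origin: on the bench under the middle of the back; axes as the back's.
- hanger_center (a point): Steel keyhole hanger lying flat in the aluminium parts tray (170 x 130 mm, 14 mm high, floor 4 mm thick): a plate 90 (x) by 24 mm (y), 3 mm thick, its middle 40 mm a raised bridge of full width with a dark keyhole, 11 mm high over all. This point: its centre, 5.5 mm above its underside; x along its length. About 60 g. Grip it across the 24 mm at the bridge. Either end may point either way.
- key_center (a point): Small brass winding key in the same tray, 45 mm long and 8 mm high, about 70 mm from the hanger's middle, beyond the hanger's end; this point: its middle. Leave alone.
- screwdriver_grip (a point): Yellow-handled screwdriver, 170 mm, lying on the bench beyond the case; this point: the middle of its handle. Leave alone.
- dome_center (a point): Cream dust dome with clear cover, 108 mm across, 87 mm high; this point: 40 mm up its axis. Leave alone.
- clock_center (a point): Square silver alarm clock, 85 mm, standing beyond the case; this point: its centre. Leave alone.
- stand_center (a point): Black plastic open movement stand, 74 mm across, 64 mm high; this point: its centre. Leave alone.
- loupe_center (a point): Black eye loupe, 36 mm across, 34 mm high; this point: its centre. Leave alone.
- bob_center (a point): Brass pendulum bob, a disc 72 mm across, 15 mm high, lying on the bench; this point: its centre. Leave alone.
Not all that is in view belongs to the job. Of the things that look like the part that bears hanger_center, the smaller one is meant.

How it is judged:
By the outcome, as a careful person would: the job done as asked, in the order asked, and still so for the second after the job is handed in, with the robot touching nothing.
It also fails if it takes over 72 s, if anything falls off the work surface, if the arm or the gripper's body presses on something with over 40 N, if the wrist force passes 120 N, or if a joint passes its speed limit or range.

## Working session

There is one attempt and no reset: what is moved stays moved. The work goes in short steps, Python scripts to look and compute and a tool call to move; the robot and the scene stay as the last step left them, time stands still between calls to the robot, and variables do not carry over. Pictures are saved under pics/ and viewed, at most 10 in all, crops included, and the job is handed in when it is done.

Besides the shell and the picture viewer there is one more tool, called after "Call:" as name(argument=value, ...) on one line, values as JSON. play_rows: Moves the arm, as the interface text tells. Its arguments: {"type":"object","properties":{"translation":{"type":"array","items":{"type":"array","items":{"type":"number","minimum":-1,"maximum":1}}},"twist":{"type":"array","items":{"type":"array","items":{"type":"number","minimum":-1,"maximum":1}}},"gripper":{"type":"array","items":{"type":"number"}}},"required":["translation","twist","gripper"]}

```bash
mkdir -p pics; ls; cat > h.py <<'E'
import numpy as np, cv2
from bench import robot
from scipy.spatial.transform import Rotation as R
def snap(cam,fn):
    im=robot.snapshot(cam); cv2.imwrite('pics/'+fn,im[:,:,::-1]); return im
def pix2plane(cam,uv,z,m=None):
    m=m or robot.camera_model(cam); K=np.array(m['camera_matrix']); k1=m['k1']
    d=(np.linalg.inv(K)@[uv[0],uv[1],1])[:2]; s=d.copy()
    for _ in range(20): s=d/(1+k1*(s@s))
    Rm=cv2.Rodrigues(np.array(m['rvec'],float))[0]; t=np.array(m['tvec'],float).ravel()
    c=-Rm.T@t; r=Rm.T@np.array([s[0],s[1],1]); return c+r*(z-c[2])/r[2]
def proj(cam,P,m=None):
    m=m or robot.camera_model(cam); K=np.array(m['camera_matrix'])
    Rm=cv2.Rodrigues(np.array(m['rvec'],float))[0]; p=Rm@np.array(P)+np.array(m['tvec']).ravel()
    s=p[:2]/p[2]; s=s*(1+m['k1']*(s@s)); return (K@[s[0],s[1],1])[:2]
E
python3 - <<'E'
from h import *
ims=[snap(c,f'{c}0.png') for c in('scene','side')]
cv2.imwrite('pics/scene_b.png',cv2.resize(ims[0][:,:,::-1],(784,588)))
for n in ['panel','back_end_a','back_end_b','hanger_center','key_center','case']:
  for c in('scene','side'):
    for r in robot.spot_point(n,c)[:3]: print(n,c,np.round(r['centre'],4),round(r['score'],2),np.round(proj(c,r['centre'])))
o=robot.get_obs(); print({k:np.round(v,3) for k,v in o.items()})
E
```

```text
pics
panel scene [0.4849 0.0269 0.0902] 0.75 [250. 192.]
panel side [0.4873 0.0347 0.0896] 0.78 [312. 193.]
back_end_a scene [0.493  0.1384 0.0949] 0.94 [291. 190.]
back_end_a scene [ 0.4727 -0.0786  0.0878] 0.61 [211. 192.]
back_end_a scene [0.7849 0.0077 0.0163] 0.24 [252. 299.]
back_end_a side [ 0.47   -0.0772  0.0919] 0.72 [319. 168.]
back_end_a side [0.4942 0.1368 0.086 ] 0.57 [309. 219.]
back_end_b scene [0.493  0.1384 0.0949] 0.94 [291. 190.]
back_end_b scene [ 0.4727 -0.0786  0.0878] 0.61 [211. 192.]
back_end_b scene [0.7849 0.0077 0.0163] 0.24 [252. 299.]
back_end_b side [ 0.47   -0.0772  0.0919] 0.72 [319. 168.]
back_end_b side [0.4942 0.1368 0.086 ] 0.57 [309. 219.]
hanger_center scene [ 0.2839 -0.3733  0.007 ] 0.79 [119. 181.]
hanger_center scene [ 0.4564 -0.3483  0.0099] 0.76 [116. 216.]
hanger_center side [ 0.4616 -0.3474  0.0093] 0.64 [321. 135.]
hanger_center side [ 0.2801 -0.3702  0.005 ] 0.55 [369. 134.]
key_center scene [ 0.5334 -0.3351  0.0098] 0.54 [116. 235.]
key_center side [ 0.5279 -0.3363  0.0049] 0.42 [303. 137.]
case scene [0.4872 0.0325 0.0011] 0.74 [252. 217.]
case side [0.4812 0.0317 0.0009] 0.93 [313. 212.]
{'time': np.float64(0.7), 'joint_positions': array([-0.103,  0.087,  1.371,  0.   ,  1.684, -0.103]), 'qvel': array([ 0.001,  0.   , -0.002, -0.   ,  0.001,  0.001]), 'joint_torque': array([ 1.0000e-03, -3.3991e+01, -3.0252e+01,  7.2000e-02,  2.3000e-02,
       -0.0000e+00]), 'tool_pos': array([0.55 , 0.   , 0.405]), 'ee_rot': array([3.141, 0.   , 1.571]), 'wrist_force': array([-1.513,  0.613, -0.115]), 'wrist_torque': array([ 0.032,  0.003, -0.008]), 'finger_force': np.float64(0.0), 'width': np.float64(0.094)}
```

View pics/scene_b.png

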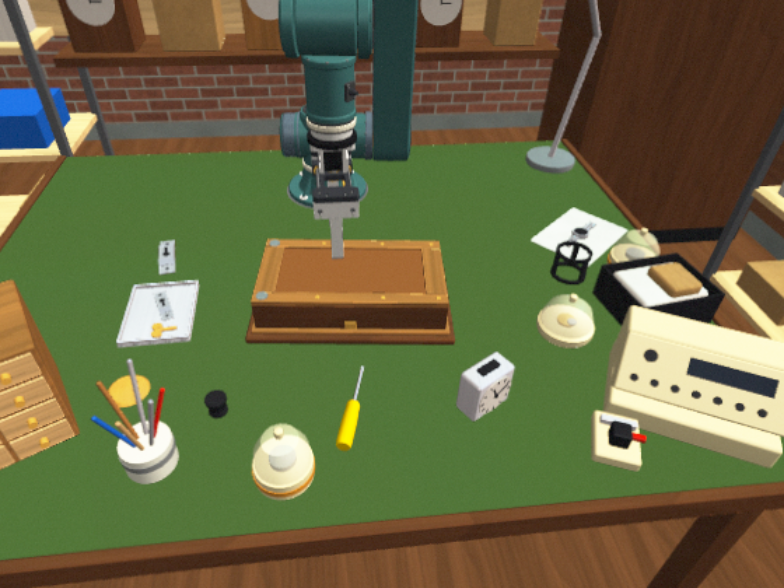

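View pics/side0.png

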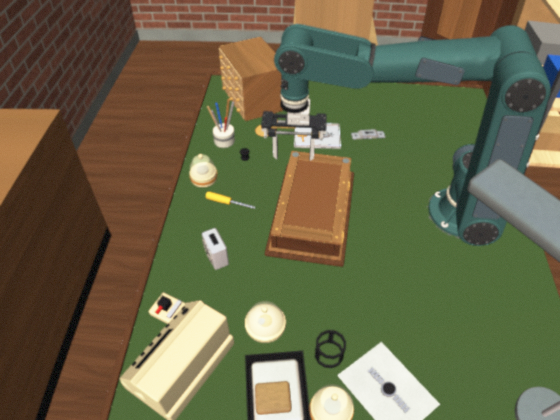

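The scene shows the case in the middle and two hanger look-alikes: (167,257) on the bench and (163,303) in the tray with the key. The description puts the hanger in the tray, so the tray one should be the right one. I'll check this in an enlarged crop and measure both.

```bash
python3 - <<'E'
from h import *
s=cv2.imread('pics/scene0.png')
c=cv2.resize(s[160:255,75:155],None,fx=5,fy=5,interpolation=cv2.INTER_CUBIC)
d=cv2.imread('pics/side0.png'); d=cv2.resize(d[115:160,285:395],None,fx=3.6,fy=3.6,interpolation=cv2.INTER_CUBIC)
o=np.zeros((475,800,3),np.uint8);o[:c.shape[0],:400]=c;o[:d.shape[0],402:402+d.shape[1]]=d
cv2.imwrite('pics/crop1.png',o)
snap('wrist','wrist0.png'); 
for n in ['panel','back_end_a','hanger_center']:
  for r in robot.spot_point(n,'wrist')[:3]: print(n,np.round(r['centre'],4),round(r['score'],2),np.round(proj('wrist',r['centre'])))
E
```

```text
panel [0.484  0.0295 0.089 ] 0.92 [213. 174.]
back_end_a [ 0.4717 -0.081   0.0875] 0.93 [208. 276.]
back_end_a [0.4926 0.1403 0.0906] 0.87 [217.  53.]
```

View pics/crop1.png

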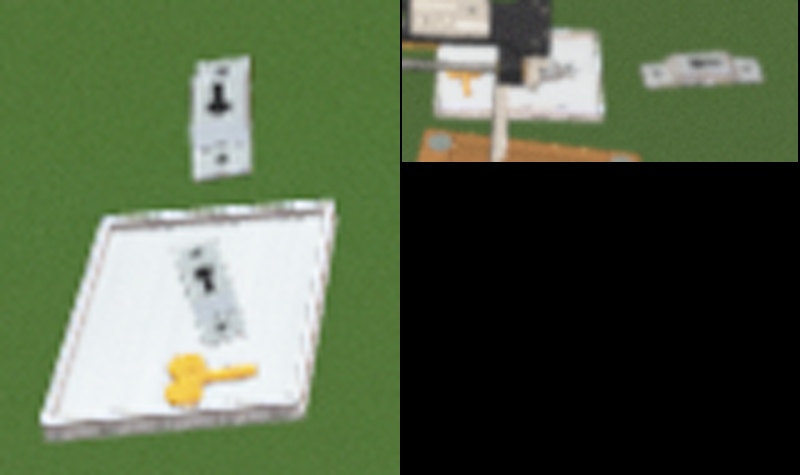

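View pics/wrist0.png

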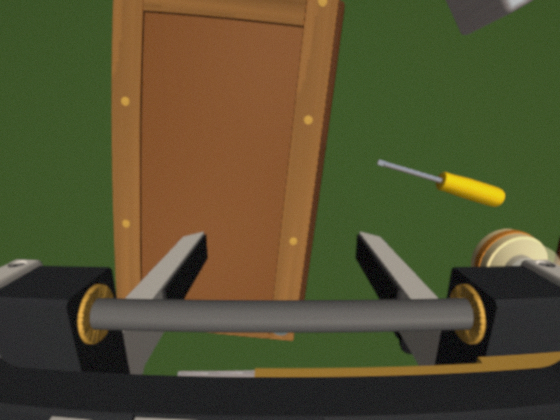

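The crop settles it: the tray hanger (tray crop ≈(210,292)) is the smaller of the two and lies beside the key, while the bench one at (220,118) is larger. The wrist view shows the panel with inner corners at about (143,12) and (303,25). Next I close the fingers and go to panel y = -60.

Call:
play_rows(translation=[[-0.365,-0.89,0],[-0.365,-0.89,0],[0,0,0.9],[0,0,0.9],[0,0,0.9],[0,0,0],[0,0,0],[0,0,0]], twist=[[0,0,0],[0,0,0],[0,0,0.97],[0,0,0],[0,0,0],[0,0,0],[0,0,0],[0,0,0]], gripper=[-1,-1,-1,-1,-1,-1,-1,-1])

```text
time: 1.7
tool_pos: [0.4797, -0.0293, 0.2992]
ee_rot: [3.137, 0.0, 1.474]
wrist_force: [-0.4, -0.0, -0.0]
width: 0.0334
finger_force: 0.0
```

Call:
play_rows(translation=[[0,0,0.2],[0,0,0],[0,0,0],[0,0,0],[0,0,0]], twist=[[0,0,0],[0,0,0],[0,0,0],[0,0,0],[0,0,0]], gripper=[-1,-1,-1,-1,-1])

```text
time: 2.2
tool_pos: [0.4789, -0.0292, 0.289]
ee_rot: [3.141, 0.0, 1.474]
wrist_force: [-0.2, 0.3, -0.6]
width: 0.0005
finger_force: 0.0
```

```bash
python3 - <<'E'
from h import *
o=robot.get_obs(); print({k:np.round(o[k],4) for k in('tool_pos','ee_rot','wrist_force','width')}); print(robot.tcp_to_tips)
im=snap('wrist','wrist1.png'); C=np.array([.4845,.0305]);a=np.radians(-5.57);Rz=np.array([[np.cos(a),-np.sin(a)],[np.sin(a),np.cos(a)]])
m=robot.camera_model('wrist')
q=[proj('wrist',[*(C+Rz@np.array(p)),z],m) for z in(.092,) for p in((-.072,-.14),(.072,-.14),(.072,.14),(-.072,.14))]
v=im[:,:,::-1].copy(); cv2.polylines(v,[np.int32(q)],True,(0,255,0),1)
q=[proj('wrist',[*(C+Rz@np.array(p)),.088],m) for p in((-.072,-.14),(.072,-.14),(.072,.14),(-.072,.14))];cv2.polylines(v,[np.int32(q)],True,(255,255,0),1)
cv2.imwrite('pics/w1o.png',v)
for n in ['panel','back_end_a']:
  for r in robot.spot_point(n,'wrist')[:3]: print(n,np.round(r['centre'],4),round(r['score'],2))
E
```

```text
{'tool_pos': array([ 0.4789, -0.0292,  0.289 ]), 'ee_rot': array([3.1410e+00, 1.0000e-04, 1.4738e+00]), 'wrist_force': array([-0.2322,  0.3236, -0.5605]), 'width': np.float64(0.0005)}
0.1992
panel [0.4834 0.0291 0.0902] 0.88
```

View pics/w1o.png

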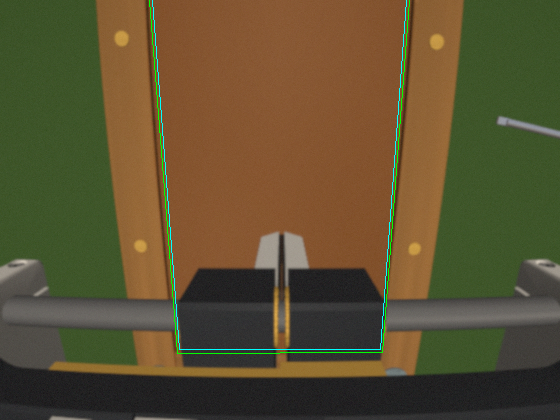

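The overlay matches the frame's inner edges, so the panel's x position and yaw are right. The closed fingers sit over its middle line. Now the first press.

Call:
play_rows(translation=[[0,0,0.07],[0,0,0],[0,0,0]], twist=[[0,0,0],[0,0,0],[0,0,0]], gripper=[-1,-1,-1])

```text
time: 2.65
tool_pos: [0.479, -0.0293, 0.2861]
ee_rot: [3.141, 0.0, 1.474]
wrist_force: [-0.3, -0.2, 1.2]
width: 0.0005
finger_force: 0.6
```

Call:
play_rows(translation=[[0,0,0.025],[0,0,0],[0,0,0]], twist=[[0,0,0],[0,0,0],[0,0,0]], gripper=[-1,-1,-1])

```text
time: 2.95
tool_pos: [0.4789, -0.0292, 0.2852]
ee_rot: [3.141, 0.0, 1.474]
wrist_force: [-0.2, 0.1, 2.5]
width: 0.0003
finger_force: 1.1
```

Call:
play_rows(translation=[[0,0,-0.1],[0.5,0,0],[0,0,0],[0,0,0.08],[0,0,0],[0,0,0]], twist=[[0,0,0],[0,0,0],[0,0,0],[0,0,0],[0,0,0],[0,0,0]], gripper=[-1,-1,-1,-1,-1,-1])

```text
time: 3.55
tool_pos: [0.4807, -0.0095, 0.2858]
ee_rot: [-3.141, -0.001, 1.473]
wrist_force: [-0.3, 1.7, 2.3]
width: 0.0005
finger_force: 0.8
```

Call:
play_rows(translation=[[0,0,-0.08],[0.5,0,0],[0,0,0],[0,0,0.08],[0,0,0],[0,0,0]], twist=[[0,0,0],[0,0,0],[0,0,0],[0,0,0],[0,0,0],[0,0,0]], gripper=[-1,-1,-1,-1,-1,-1])

```text
time: 4.15
tool_pos: [0.4828, 0.0102, 0.2859]
ee_rot: [3.141, 0.0, 1.473]
wrist_force: [-0.0, 0.5, 2.1]
width: 0.0006
finger_force: 0.9
```

Call:
play_rows(translation=[[0,0,-0.08],[0.5,0,0],[0,0,0],[0,0,0.08],[0,0,0],[0,0,0]], twist=[[0,0,0],[0,0,0],[0,0,0],[0,0,0],[0,0,0],[0,0,0]], gripper=[-1,-1,-1,-1,-1,-1])

```text
time: 4.75
tool_pos: [0.4847, 0.0302, 0.2861]
ee_rot: [3.141, -0.0, 1.473]
wrist_force: [-1.1, 1.3, 2.9]
width: 0.0006
finger_force: 1.3
```

Call:
play_rows(translation=[[0,0,-0.08],[0.5,0,0],[0,0,0],[0,0,0.08],[0,0,0],[0,0,0]], twist=[[0,0,0],[0,0,0],[0,0,0],[0,0,0],[0,0,0],[0,0,0]], gripper=[-1,-1,-1,-1,-1,-1])

```text
time: 5.35
tool_pos: [0.4866, 0.0501, 0.2866]
ee_rot: [3.141, -0.0, 1.474]
wrist_force: [-1.1, 2.3, 5.3]
width: 0.0005
finger_force: 2.6
```

Call:
play_rows(translation=[[0,0,-0.08],[0.5,0,0],[0,0,0],[0,0,0.08],[0,0,0],[0,0,0]], twist=[[0,0,0],[0,0,0],[0,0,0],[0,0,0],[0,0,0],[0,0,0]], gripper=[-1,-1,-1,-1,-1,-1])

```text
time: 5.95
tool_pos: [0.4885, 0.0699, 0.2866]
ee_rot: [3.141, -0.0, 1.474]
wrist_force: [-0.8, 1.9, 4.2]
width: 0.0003
finger_force: 2.6
```

Call:
play_rows(translation=[[0,0,-0.08],[-0.25,0,0],[0,0,0],[0,0,0.08],[0,0,0],[0,0,0],[0,0,0]], twist=[[0,0,0],[0,0,0],[0,0,0],[0,0,0],[0,0,0],[0,0,0],[0,0,0]], gripper=[-1,-1,-1,-1,-1,-1,-1])

```text
time: 6.65
tool_pos: [0.4876, 0.0598, 0.2866]
ee_rot: [3.141, 0.002, 1.473]
wrist_force: [-1.8, -2.3, 5.5]
width: 0.0005
finger_force: 2.8
```

Call:
play_rows(translation=[[0,0,0.025],[0,0,0],[0,0,0]], twist=[[0,0,0],[0,0,0],[0,0,0]], gripper=[-1,-1,-1])

```text
time: 6.95
tool_pos: [0.4875, 0.0598, 0.2862]
ee_rot: [3.141, 0.002, 1.474]
wrist_force: [-3.3, -1.7, 8.7]
width: -0.0001
finger_force: 4.2
```

Call:
play_rows(translation=[[0,0,-0.12],[0.25,0,0],[0,0,0],[0,0,0.135],[0,0,0],[0,0,0],[0,0,0]], twist=[[0,0,0],[0,0,0],[0,0,0],[0,0,0],[0,0,0],[0,0,0],[0,0,0]], gripper=[-1,-1,-1,-1,-1,-1,-1])

```text
time: 7.65
tool_pos: [0.4886, 0.0708, 0.2859]
ee_rot: [3.14, -0.001, 1.474]
wrist_force: [-3.6, 0.5, 11.0]
width: 0.0002
finger_force: 5.1
```

Call:
play_rows(translation=[[0,0,-0.135],[0.25,0,0],[0,0,0],[0,0,0.135],[0,0,0],[0,0,0],[0,0,0]], twist=[[0,0,0],[0,0,0],[0,0,0],[0,0,0],[0,0,0],[0,0,0],[0,0,0]], gripper=[-1,-1,-1,-1,-1,-1,-1])

```text
time: 8.35
tool_pos: [0.4896, 0.0808, 0.2847]
ee_rot: [3.141, -0.002, 1.474]
wrist_force: [-0.5, 1.7, 6.3]
width: 0.0007
finger_force: 6.9
```

Call:
play_rows(translation=[[0,0,-0.135],[-0.5,0,0],[0,0,0],[0,0,0.135],[0,0,0],[0,0,0],[0,0,0]], twist=[[0,0,0],[0,0,0],[0,0,0],[0,0,0],[0,0,0],[0,0,0],[0,0,0]], gripper=[-1,-1,-1,-1,-1,-1,-1])

```text
time: 9.05
tool_pos: [0.4876, 0.0603, 0.2859]
ee_rot: [3.14, 0.002, 1.474]
wrist_force: [-3.7, -2.1, 9.4]
width: 0.0007
finger_force: 5.3
```

Call:
play_rows(translation=[[0,0,-0.135],[-0.25,0,0],[0,0,0],[0,0,0.135],[0,0,0],[0,0,0],[0,0,0]], twist=[[0,0,0],[0,0,0],[0,0,0],[0,0,0],[0,0,0],[0,0,0],[0,0,0]], gripper=[-1,-1,-1,-1,-1,-1,-1])

```text
time: 9.75
tool_pos: [0.4866, 0.0502, 0.2859]
ee_rot: [3.141, 0.001, 1.474]
wrist_force: [-3.9, -2.2, 11.4]
width: 0.0004
finger_force: 5.5
```

Call:
play_rows(translation=[[0,0,-0.135],[-0.25,0,0],[0,0,0],[0,0,0.135],[0,0,0],[0,0,0],[0,0,0]], twist=[[0,0,0],[0,0,0],[0,0,0],[0,0,0],[0,0,0],[0,0,0],[0,0,0]], gripper=[-1,-1,-1,-1,-1,-1,-1])

```text
time: 10.45
tool_pos: [0.4856, 0.0401, 0.2858]
ee_rot: [3.141, 0.001, 1.474]
wrist_force: [-3.0, -1.3, 11.0]
width: 0.0003
finger_force: 5.3
```

Call:
play_rows(translation=[[0,0,-0.135],[-0.25,0,0],[0,0,0],[0,0,0.135],[0,0,0],[0,0,0],[0,0,0]], twist=[[0,0,0],[0,0,0],[0,0,0],[0,0,0],[0,0,0],[0,0,0],[0,0,0]], gripper=[-1,-1,-1,-1,-1,-1,-1])

```text
time: 11.15
tool_pos: [0.4847, 0.0302, 0.2847]
ee_rot: [3.141, 0.001, 1.474]
wrist_force: [-2.2, -1.4, 6.5]
width: 0.0001
finger_force: 3.0
```

Call:
play_rows(translation=[[0,0,-0.135],[0.125,0,0],[0,0,0],[0,0,0.135],[0,0,0],[0,0,0],[0,0,0]], twist=[[0,0,0],[0,0,0],[0,0,0],[0,0,0],[0,0,0],[0,0,0],[0,0,0]], gripper=[-1,-1,-1,-1,-1,-1,-1])

```text
time: 11.85
tool_pos: [0.4852, 0.0355, 0.2845]
ee_rot: [3.141, 0.0, 1.474]
wrist_force: [-0.5, -0.2, 5.0]
width: 0.0005
finger_force: 6.5
```

Call:
play_rows(translation=[[0,0,-0.135],[1,0,0],[0,0,0],[0,0,0.135],[0,0,0],[0,0,0],[0,0,0]], twist=[[0,0,0],[0,0,0],[0,0,0],[0,0,0],[0,0,0],[0,0,0],[0,0,0]], gripper=[-1,-1,-1,-1,-1,-1,-1])

```text
time: 12.55
tool_pos: [0.489, 0.0757, 0.286]
ee_rot: [3.14, -0.004, 1.474]
wrist_force: [-3.6, 4.8, 9.5]
width: 0.0003
finger_force: 4.8
```

Call:
play_rows(translation=[[0,0,-0.135],[0.25,0,0],[0,0,0],[0,0,0.135],[0,0,0],[0,0,0],[0,0,0]], twist=[[0,0,0],[0,0,0],[0,0,0],[0,0,0],[0,0,0],[0,0,0],[0,0,0]], gripper=[-1,-1,-1,-1,-1,-1,-1])

```text
time: 13.25
tool_pos: [0.49, 0.0853, 0.2848]
ee_rot: [3.141, -0.0, 1.474]
wrist_force: [-1.3, 0.3, 6.4]
width: 0.0004
finger_force: 3.2
```

Call:
play_rows(translation=[[0,0,-0.135],[-0.19,0,0],[0,0,0],[0,0,0.135],[0,0,0],[0,0,0],[0,0,0]], twist=[[0,0,0],[0,0,0],[0,0,0],[0,0,0],[0,0,0],[0,0,0],[0,0,0]], gripper=[-1,-1,-1,-1,-1,-1,-1])

```text
time: 13.95
tool_pos: [0.4892, 0.0773, 0.2858]
ee_rot: [3.14, 0.001, 1.473]
wrist_force: [-3.2, -2.0, 11.3]
width: 0.0005
finger_force: 5.1
```

Call:
play_rows(translation=[[0,0,-0.135],[-0.5,0,0],[-0.515,0,0],[0,0,0],[0,0,0.135],[0,0,0],[0,0,0],[0,0,0]], twist=[[0,0,0],[0,0,0],[0,0,0],[0,0,0],[0,0,0],[0,0,0],[0,0,0],[0,0,0]], gripper=[-1,-1,-1,-1,-1,-1,-1,-1])

```text
time: 14.75
tool_pos: [0.4854, 0.0374, 0.2855]
ee_rot: [3.14, 0.002, 1.474]
wrist_force: [-2.9, -2.9, 8.0]
width: 0.0003
finger_force: 4.9
```

Call:
play_rows(translation=[[0,0,-1],[0,0,-1],[0,0,-0.5],[0,0,0]], twist=[[0,0,0],[0,0,0],[0,0,0],[0,0,0]], gripper=[-1,-1,-1,-0.2])

```text
time: 15.15
tool_pos: [0.4859, 0.0381, 0.3874]
ee_rot: [3.135, -0.001, 1.475]
wrist_force: [0.5, -0.9, 0.3]
width: 0.0051
finger_force: 0.0
```

```bash
python3 - <<'E'
from h import *
a=pix2plane('scene',(114,210),.007);b=pix2plane('scene',(119.4,226.4),.007);print(a,b,np.degrees(np.arctan2(*(b-a)[1::-1])))
m=robot.camera_model('wrist');Rm=cv2.Rodrigues(np.array(m['rvec']))[0];o=robot.get_obs()
print(-Rm.T@np.array(m['tvec']).ravel(),Rm[2],o['tool_pos'],o['ee_rot'],o['joint_positions'])
print(pix2plane('wrist',(280,150),.01))
E
```

```text
[ 0.4255575  -0.36133415  0.007     ] [ 0.49821892 -0.33373936  0.007     ] 20.79539179205426
[0.49311105 0.10767168 0.36815771] [-0.01567592 -0.24022508 -0.97059063] [0.4859125  0.03805027 0.38736358] [ 3.13451377e+00 -1.00592703e-03  1.47478071e+00] [-3.84283098e-02 -5.12931036e-02  1.54560266e+00  5.98247692e-04
  1.64015804e+00  5.76344605e-02]
[0.49265219 0.08743039 0.01      ]
```

Call:
play_rows(translation=[[-0.97,0.025,0],[-0.97,0.025,0],[-0.97,0.025,0],[-0.97,0.025,0],[-0.97,0.025,0],[-0.97,0.025,0],[-0.97,0.025,0],[-0.97,0.025,0]], twist=[[0,0,0],[0,0,0],[0,0,0],[0,0,0],[0,0,0],[0,0,0],[0,0,0],[0,0,0]], gripper=[0.1,0.1,0.1,0.1,0.1,0.1,0.1,0.1])

```text
time: 15.95
tool_pos: [0.463, -0.2734, 0.3811]
ee_rot: [-3.138, -0.003, 1.474]
wrist_force: [2.2, -1.2, -0.4]
width: 0.0518
finger_force: 0.0
```

Call:
play_rows(translation=[[-0.97,0.025,0],[-0.97,0.025,0],[0,0,0],[0,0,0],[0,0,0],[0,0,0],[0,0,0],[0,0,0]], twist=[[0,0,0],[0,0,0],[0,0,1],[0,0,1],[0,0,1],[0,0,1],[0,0,1],[0,0,1]], gripper=[0.1,0.1,0.1,0.1,0.1,0.1,0.1,0.1])

```text
time: 16.75
tool_pos: [0.4579, -0.3493, 0.3809]
ee_rot: [-3.137, -0.001, 0.87]
wrist_force: [-0.3, -0.1, 0.0]
width: 0.0515
finger_force: 0.0
```

Call:
play_rows(translation=[[0,0,0],[0,0,0],[0,0,0],[0,0,0],[0,0,0],[0,0,0],[0,0,0],[0,0,0]], twist=[[0,0,1],[0,0,1],[0,0,1],[0,0,1],[0,0,1],[0,0,0],[0,0,0],[0,0,0]], gripper=[0.1,0.1,0.1,0.1,0.1,0.1,0.1,0.1])

```text
time: 17.55
tool_pos: [0.4578, -0.3497, 0.3829]
ee_rot: [-3.14, 0.001, 0.375]
wrist_force: [0.1, -0.3, 0.2]
width: 0.052
finger_force: 0.0
```

```bash
python3 - <<'E'
from h import *
o=robot.get_obs(); print({k:np.round(o[k],4) for k in('time','tool_pos','ee_rot','width')})
im=snap('wrist','wrist2.png')
for n in ['hanger_center','key_center']:
  for f in (robot.spot_point,robot.recognise):
    for r in f(n,'wrist')[:3]: print(n,np.round(r['centre'],4),round(r['score'],2),np.round(proj('wrist',r['centre'])))
E
```

```text
{'time': np.float64(17.55), 'tool_pos': array([ 0.4578, -0.3497,  0.3829]), 'ee_rot': array([-3.140e+00,  6.000e-04,  3.755e-01]), 'width': np.float64(0.052)}
hanger_center [ 0.453  -0.348   0.0075] 0.75 [278. 195.]
hanger_center [ 0.4611 -0.346   0.0118] 0.85 [279. 189.]
hanger_center [ 0.3177 -0.3709  0.0054] 0.61 [257. 295.]
key_center [ 0.5293 -0.3331  0.007 ] 0.97 [290. 130.]
key_center [ 0.5313 -0.3436  0.0097] 0.89 [299. 132.]
key_center [ 0.6669 -0.3699  0.0092] 0.54 [369.  22.]
```

View pics/wrist2.png

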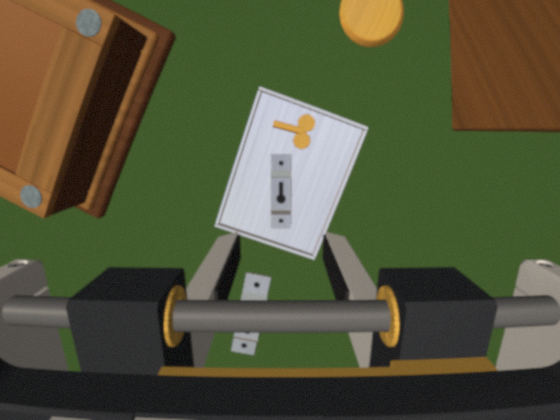

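The wrist view shows the tray, with the hanger running from (281,154) to (281,228) along the image's vertical, the key at (298,130) and the larger hanger on the bench below at (250,315). I'll compute its exact axis and centre.

```bash
python3 - <<'E'
from h import *
im=cv2.imread('pics/wrist2.png')[135:245,235:330]
cv2.imwrite('pics/crop2.png',cv2.resize(im,None,fx=5,fy=5,interpolation=cv2.INTER_CUBIC))
a=pix2plane('wrist',(281.5,154),.007);b=pix2plane('wrist',(281,228),.007);print(a,b,np.linalg.norm(a-b),(a+b)/2,np.degrees(np.arctan2(*(a-b)[1::-1])))
E
```

```text
[ 0.50011629 -0.33381264  0.007     ] [ 0.41576089 -0.36615593  0.007     ] 0.09034336507560857 [ 0.45793859 -0.34998428  0.007     ] 20.97767225325296
```

View pics/crop2.png

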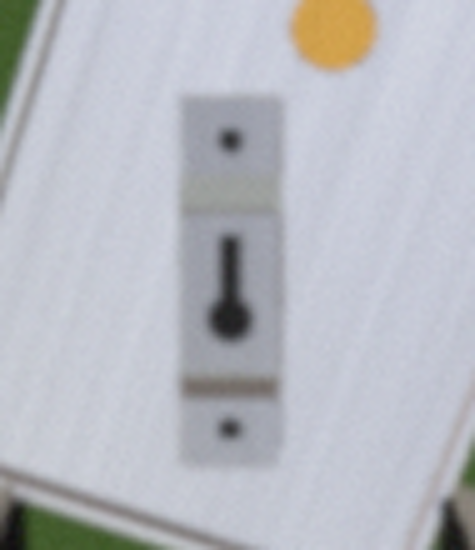

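The measured length of 90.3 mm and yaw of 21.0° fit the plate, and the tool is already centred over it. Descending now.

Call:
play_rows(translation=[[0,0,1],[0,0,1],[0,0,1],[0,0,0.8],[0,0,0.3],[0,0,0],[0,0,0],[0,0,0]], twist=[[0,0,0.08],[0,0,0],[0,0,0],[0,0,0],[0,0,0],[0,0,0],[0,0,0],[0,0,0]], gripper=[0.1,0.1,0.1,0.1,0.1,0.1,0.1,0.1])

```text
time: 18.6
tool_pos: [0.4585, -0.3506, 0.2229]
ee_rot: [3.137, -0.002, 0.366]
wrist_force: [0.8, 0.4, 1.3]
width: 0.0517
finger_force: 0.0
```

Call:
play_rows(translation=[[0,0,0.3],[0,0,0.1],[0,0,0],[0,0,0]], twist=[[0,0,0],[0,0,0],[0,0,0],[0,0,0]], gripper=[0.1,0.1,0.1,0.1])

```text
time: 19.0
tool_pos: [0.4576, -0.3498, 0.2039]
ee_rot: [-3.141, 0.0, 0.366]
wrist_force: [0.0, 0.1, -0.0]
width: 0.0517
finger_force: 0.0
```

Call:
play_rows(translation=[[0,0,-0.04],[0,0,0],[0,0,0],[0,0,0],[0,0,0],[0,0,0],[0,0,0]], twist=[[0,0,0],[0,0,0],[0,0,0],[0,0,0],[0,0,0],[0,0,0],[0,0,0]], gripper=[0.1,-0.3,-0.6,-0.8,-0.8,-0.8,-0.8])

```text
time: 19.7
tool_pos: [0.4576, -0.3498, 0.2057]
ee_rot: [-3.141, -0.0, 0.366]
wrist_force: [0.2, 1.2, 0.7]
width: 0.0235
finger_force: 30.0
```

Call:
play_rows(translation=[[0,0,-0.5],[0,0,-1],[0,0,-1],[0,0,-1],[0,0,-0.5],[0.43,-0.93,0],[0.43,-0.93,0],[0.43,-0.93,0]], twist=[[0,0,0],[0,0,0],[0,0,0],[0,0,0],[0,0,0],[0,0,0],[0,0,0],[0,0,0]], gripper=[-0.8,-0.8,-0.8,-0.8,-0.8,-0.8,-0.8,-0.8])

```text
time: 20.5
tool_pos: [0.4657, -0.2261, 0.3657]
ee_rot: [3.141, -0.0, 0.365]
wrist_force: [0.6, -0.2, -1.1]
width: 0.0235
finger_force: 30.0
```

Call:
play_rows(translation=[[0.43,-0.93,0],[0.43,-0.93,0],[0.43,-0.93,0],[0.43,-0.93,0],[0.43,-0.93,0],[0.43,-0.93,0],[0.43,-0.93,0],[0,0,0]], twist=[[0,0,0],[0,0,0],[0,0,0],[0,0,0],[0,0,0],[0,0,0],[0,0,0],[0,0,0]], gripper=[-0.8,-0.8,-0.8,-0.8,-0.8,-0.8,-0.8,-0.8])

```text
time: 21.3
tool_pos: [0.4849, 0.0629, 0.3655]
ee_rot: [-3.14, -0.001, 0.372]
wrist_force: [0.5, -0.5, -1.0]
width: 0.0236
finger_force: 30.0
```

Call:
play_rows(translation=[[0,0,0],[0,0,0],[0,0,0],[0,0,0],[0,0,0],[0,0,0],[0,0,0],[0,0,0]], twist=[[0,0,0.9],[0,0,0.9],[0,0,0.9],[0,0,0.9],[0,0,0.9],[0,0,0.13],[0,0,0],[0,0,0]], gripper=[-0.8,-0.8,-0.8,-0.8,-0.8,-0.8,-0.8,-0.8])

```text
time: 22.1
tool_pos: [0.4852, 0.0587, 0.3656]
ee_rot: [3.141, 0.0, -0.096]
wrist_force: [-0.1, 1.0, -0.9]
width: 0.0234
finger_force: 30.0
```

```bash
python3 - <<'E'
from h import *
o=robot.get_obs(); print({k:np.round(o[k],4) for k in('time','tool_pos','ee_rot','width','wrist_force','finger_force')})
p=np.array(o['tool_pos']); a=np.array(o['ee_rot'])[2]; d=np.array([.4872,.0580])-p[:2]
print('tool d mm',1e3*d@[np.cos(a),np.sin(a)],1e3*d@[np.sin(a),-np.cos(a)])
im=snap('wrist','wrist3.png'); v=im[:,:,::-1].copy(); m=robot.camera_model('wrist')
C=np.array([.4845,.0305]);t=np.radians(-5.57);Rz=np.array([[np.cos(t),-np.sin(t)],[np.sin(t),np.cos(t)]])
q=[proj('wrist',[*(C+Rz@np.array(u)),.088],m) for u in((-.072,-.14),(.072,-.14),(.072,.14),(-.072,.14))];cv2.polylines(v,[np.int32(q)],True,(255,255,0),1)
zz=p[2]-.2017+.003;Ra=np.array([[np.cos(a),-np.sin(a)],[np.sin(a),np.cos(a)]])
q=[proj('wrist',[*(p[:2]+Ra@np.array(u)),zz],m) for u in((-.045,-.012),(.045,-.012),(.045,.012),(-.045,.012))];cv2.polylines(v,[np.int32(q)],True,(0,255,0),1)
cv2.imwrite('pics/w3o.png',v)
E
```

```text
{'time': np.float64(22.1), 'tool_pos': array([0.4852, 0.0587, 0.3656]), 'ee_rot': array([ 3.1414e+00,  1.0000e-04, -9.6400e-02]), 'width': np.float64(0.0234), 'wrist_force': array([-0.0841,  1.0024, -0.8548]), 'finger_force': np.float64(30.0)}
tool d mm 2.0611102122132468 0.5004853934317471
```

View pics/w3o.png

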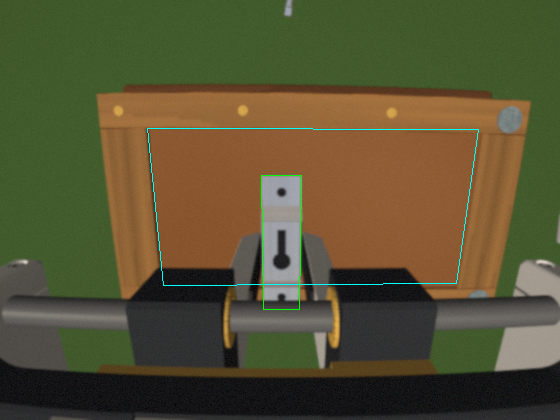

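The overlay matches both the hanger outline and the panel's edges. I correct by 2 mm and go down to just above the board.

Call:
play_rows(translation=[[0.05,0.013,0.6],[0,0,0.8],[0,0,0.4],[0,0,0],[0,0,0],[0,0,0]], twist=[[0,0,0],[0,0,0],[0,0,0],[0,0,0],[0,0,0],[0,0,0]], gripper=[-0.8,-0.8,-0.8,-0.8,-0.8,-0.8])

```text
time: 22.75
tool_pos: [0.4876, 0.0583, 0.2952]
ee_rot: [-3.141, -0.003, -0.097]
wrist_force: [-0.0, -0.0, -0.4]
width: 0.0237
finger_force: 30.0
```

Call:
play_rows(translation=[[0,0,0.08],[0,0,0.03],[0,0,0],[0,0,0],[0,0,0]], twist=[[0,0,0],[0,0,0],[0,0,0],[0,0,0],[0,0,0]], gripper=[-0.8,-0.8,-0.8,-0.8,-0.8])

```text
time: 23.25
tool_pos: [0.4872, 0.0583, 0.2894]
ee_rot: [-3.142, -0.0, -0.097]
wrist_force: [-0.0, 0.3, -0.9]
width: 0.0235
finger_force: 30.0
```

Call:
play_rows(translation=[[0,0,0.025],[0,0,0.025],[0,0,0],[0,0,0]], twist=[[0,0,0],[0,0,0],[0,0,0],[0,0,0]], gripper=[-0.8,-0.8,-0.8,-0.8])

```text
time: 23.65
tool_pos: [0.4872, 0.0583, 0.2886]
ee_rot: [-3.142, -0.001, -0.097]
wrist_force: [-3.1, -0.8, 5.1]
width: 0.0234
finger_force: 30.0
```

Call:
play_rows(translation=[[0,0,0.033],[0,0,0],[0,0,0],[0,0,0]], twist=[[0,0,0],[0,0,0],[0,0,0],[0,0,0]], gripper=[-0.8,-0.8,-0.8,-0.8])

```text
time: 24.05
tool_pos: [0.4871, 0.0584, 0.2882]
ee_rot: [-3.142, -0.001, -0.097]
wrist_force: [-4.3, 0.6, 9.1]
width: 0.0237
finger_force: 30.0
```

Call:
play_rows(translation=[[0,0,0.01],[0,0,0],[0,0,0],[0,0,0],[0,0,0]], twist=[[0,0,0],[0,0,0],[0,0,0],[0,0,0],[0,0,0]], gripper=[-0.8,-0.8,-0.8,-0.8,-0.8])

```text
time: 24.55
tool_pos: [0.4871, 0.0584, 0.2881]
ee_rot: [-3.142, -0.001, -0.097]
wrist_force: [-5.5, 0.2, 10.7]
width: 0.0238
finger_force: 30.0
```

Call:
play_rows(translation=[[0,0,-0.06],[0,0,0],[0,0,0],[0,0,0],[0,0,0],[0,0,0],[0,0,0]], twist=[[0,0,0],[0,0,0],[0,0,0],[0,0,0],[0,0,0],[0,0,0],[0,0,0]], gripper=[-0.8,-0.8,-0.4,0,0.1,0.1,0.1])

```text
time: 25.25
tool_pos: [0.4871, 0.0584, 0.2877]
ee_rot: [-3.142, 0.0, -0.097]
wrist_force: [0.4, 0.4, -0.5]
width: 0.0516
finger_force: 0.0
```

Call:
play_rows(translation=[[0,0,-0.3],[0,0,-1],[0,0,-1],[-0.3,0,-0.5],[-0.8,0,0],[-0.8,0,0],[0,0,0],[0,0,0]], twist=[[0,0,0],[0,0,0],[0,0,0],[0,0,0],[0,0,0],[0,0,0],[0,0,0],[0,0,0]], gripper=[0.1,0.1,0.1,0.1,0.1,0.1,0.1,0.1])

```text
time: 26.05
tool_pos: [0.4112, 0.0658, 0.4011]
ee_rot: [-3.141, -0.003, -0.097]
wrist_force: [1.0, 0.0, 0.5]
width: 0.0519
finger_force: 0.0
```

```bash
python3 - <<'E'
from h import *
o=robot.get_obs(); print({k:np.round(o[k],4) for k in('time','tool_pos','ee_rot','width','wrist_force')})
im=snap('wrist','wrist4.png'); v=im[:,:,::-1].copy(); m=robot.camera_model('wrist')
C=np.array([.4845,.0305]);t=np.radians(-5.57);Rz=np.array([[np.cos(t),-np.sin(t)],[np.sin(t),np.cos(t)]])
q=[proj('wrist',[*(C+Rz@np.array(u)),.088],m) for u in((-.072,-.14),(.072,-.14),(.072,.14),(-.072,.14))];cv2.polylines(v,[np.int32(q)],True,(255,255,0),1)
q=[proj('wrist',[*(C+Rz@(np.array(u)+[0,.0276])),.091],m) for u in((-.045,-.012),(.045,-.012),(.045,.012),(-.045,.012))];cv2.polylines(v,[np.int32(q)],True,(0,255,0),1)
cv2.imwrite('pics/w4o.png',v)
for r in robot.spot_point('hanger_center','wrist')[:3]: print(np.round(r['centre'],4),r['score'])
E
```

```text
{'time': np.float64(26.05), 'tool_pos': array([0.4112, 0.0658, 0.4011]), 'ee_rot': array([-3.1413e+00, -2.8000e-03, -9.7000e-02]), 'width': np.float64(0.0519), 'wrist_force': array([0.9723, 0.0427, 0.4502])}
[0.4845 0.0602 0.0915] 0.76
```

View pics/w4o.png

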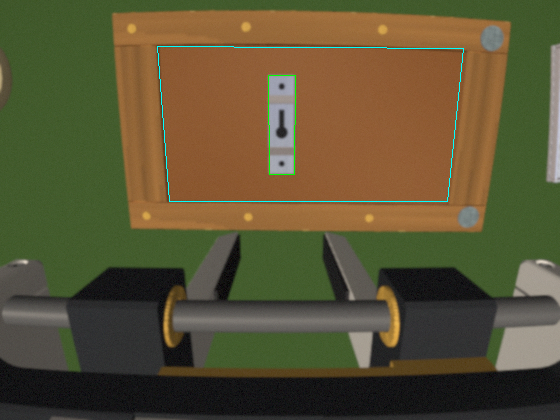

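The hanger, at (282,125), fills its target outline, square to the case and centred across the panel's width. The gripper is clear of it, so I'm handing in.

```bash
python3 -c "
from bench import robot
print(robot.close_job())"
```

```text
the job is handed in; nothing more can be done
None
```

The job is handed in at about 26 s: I felt the rail centred at about y = +28 mm on the back (good to about 2 mm), laid the smaller hanger along it on the middle of the width, pushed it down with about 10.7 N and let go; presses on the board read at most 11.4 N.

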